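# Hold a sample boat over its cradle with tongs

## Task

Lift the spring tongs out of their stand and, with them and never with the gripper's own fingers, take the porcelain boat off the firebrick and carry it over the upright heat shield without hitting the shield. Finish while still holding it in the tongs, hovering still about a centimetre above the rim of the one empty cradle, level, centred over the recess and lined up with it; the boat must never touch the cradle, and is not put down. Leave everything else on the bench as it stands.

Things in the scene. Friction and masses are not known exactly. Their poses are not given: they have to be found in the camera images.
- tongs: Bare steel spring tongs, 113 mm tall, 0.11 kg, upright in the stand, tips down: two flat parallel arms facing each other, joined only by two short telescoping rods near the top. Origin: level with the jaw tips, midway between the open jaws; z up, y the closing direction; fixed arm at +y, moving arm at -y. Jaw paddles: z 0 to 40 mm, 16 mm wide (x), 4 mm thick.
- tongs_pads (a point): middle between the two thumb pads with the tongs open, 95 mm above the tips; squeeze the pads here. Each pad: z 77 to 113 mm, 26 mm wide (x), 8 mm thick. Fully open they measure 60 mm over their outsides and the jaws gape 44 mm; jaw gap = outside width - 16 mm always, so held at 52 mm the tongs stay gripped by their spring with a 36 mm gap; on the boat the pads measure 38 mm.
- tongs_jaw (a joint): how far the moving arm has come towards +y of the tongs, m: 0 fully open, limit 0.024 (20 mm gap). A spring pushes it open with 4 N at 0, rising to 8.8 N at 0.024. The middle between the jaws lies at y = half this value in the tongs' frame.
- stand: grey block 50 x 90 x 45 mm (x, y, z), fixed to the bench, with one rectangular pocket 20 x 56 mm, 35 mm deep, in which the tongs' jaws stand (its floor is 10 mm above the bench). Origin: centre of the underside; z up.
- boat: white porcelain boat on the firebrick: open trough 72 x 22 x 16 mm (x, y, z), walls 3 mm, a small tab 11 mm long at the +x end of the rim, 25 to 50 g. Origin: centre of the trough's underside; x along its length, z up. The jaws take it across its 22 mm width. Two more boats like it lie in the other cradles.
- brick: rough grey firebrick 230 x 115 x 65 mm (x, y, z) lying flat, fixed; the boat is on its top, 65 mm above the bench, and a round lidded crucible (38 mm across, 39 mm tall) near its +x end. Origin: centre of the underside.
- shield: upright heat shield of thin bare aluminium sheet between the brick and the cradles, fixed: 300 mm long (x), 3 mm thick (y), 103 mm tall with its rolled top edge, and a 22 mm wide foot on its +y side. Origin: middle of the lower edge, z up. Two amber jars up to about 75 mm tall stand close to it on its -y side.
- cradle: the empty cradle: buff ceramic block 100 x 52 x 30 mm (x, y, z), fixed, with a rectangular recess 77 x 27 mm, 8 mm deep, in its top; one of three alike in a row, the other two already hold a boat. Origin: centre of the underside; x along the recess, z up.
- cradle_hole0 (a point): centre of the mouth of the empty cradle's recess, at the level of the cradle's top rim (30 mm above the bench), axes as the cradle.
- boat_b: bystander: a boat lying in another cradle; origin as the boat's.
- boat_c: bystander: a boat lying in the third cradle; origin as the boat's.
- crucible: bystander: white lidded crucible on the brick, 38 mm across, 39 mm tall; origin: centre of the underside.
- jar_a: bystander: amber jar with a black cap, 44 mm across, 75 mm tall, near the shield; origin: centre of the underside.
- jar_b: bystander: amber jar with a black cap, 40 mm across, 65 mm tall, near the shield; origin: centre of the underside.
- beaker: bystander: glass beaker, 60 mm across, 80 mm tall; origin: centre of the underside.
- spoon: bystander: steel spoon 180 mm long, lying flat along its x; origin: near its middle, on the bench.
Things that resemble listed ones, but are neither listed nor needed, are in the scene too. What is shaped like the boat but blue or turquoise is not meant.

How it is judged:
By the outcome, as a careful person would: the job done as asked, in the order asked, and still so for the second after the job is handed in, while the arm keeps its last pose, push and grip.
It also fails if it takes over 48 s, if anything falls off the work surface, if the arm or the gripper's body presses on something with over 40 N, if the wrist force passes 120 N, or if a joint passes its speed limit or range.

## Robot

A 6-joint arm with a two-finger parallel gripper is mounted at the origin on the work surface. World frame = base frame: x ahead of the robot, y to its left, z up, the work surface at z = 0. Lengths are in mm, angles in rad, forces in N, time in s.
With the tool pointing down it reaches from about 350 to 975 mm from the base axis. Payload 17.4 kg.
Tool frame: the origin (TCP) lies on the centre line of the jaws, within the pads' length; the fingertips stand 19 mm ahead of it and the grasp point (between the pads) is the TCP; z points along the fingers, y is the line along which they close (so a half turn about z gives the same grasp; the last joint's range is limited). The gripper opens to 85 mm and grips with 20 to 120 N. Pads are 22 mm wide; open, the fingers measure 114 mm over their backs; the gripper's body (76 mm by 85 mm) begins 54 mm behind the grasp point. The pads swing forward as they close: fully open they stand 13 mm farther back than shut.
Start: joints at [-1.283, 0.116, 1.442, -0, 1.584, -0.038], TCP at [216.036, -639.501, 250.303] pointing down, gripper open.
Joint ranges: [-2.83, 2.83], [-0.83, 2.19], [0.07, 2.5], [-1.14, 4.28], [0.01, 3], [-2.97, 2.97]. Speed limits (rad/s): [1.89, 1.89, 2.22, 3.14, 3.14, 3.14].

## Interface

Orientations are given as a rotation vector (axis times angle).
In Python, from cell import get_state, get_image, sign_off gives the robot as it stands.
- The arm moves only by the tool move_arm, never from a script. Its arguments are lists of equal length, an entry for each row: "delta_pos": the shift along the tool's x, y, z in cm, a list of three; "yaw": the turn about the tool's z in rad; "claw": the opening, from 0 (shut) to 1 (fully open). In form: {"delta_pos": [[dx, dy, dz], ...], "yaw": [yaw, ...], "claw": [claw, ...]}. A call has 1 to 12 rows; each row shifts and turns the commanded pose from where the row before left it, along the tool's axes as they then stand; what a row does not reach is not made up. A row lasts 1/10 s, in which the tool goes at most 50 mm and 8.59 degrees, less where a joint would pass 70% of its speed; a pose out of reach is approached as far as the arm can. A call with a gripper value outside its range is refused whole. The fingers move at their own pace and stop on an object; "grip_force" is the grip in N (left out, the last holds). Time passes only in rows, so rows that do not move let the fingers close. It gives the time, the measured TCP pose, the force, the opening and the grip force at its end, in the units of the state.
- get_state(): the state, without advancing time (a new reading comes with each control period).
- get_image(name): name is "scene" or "top"; returns a dict with "pixels" (384x512x3 uint8, red, green, blue), "fov_y" (degrees; the focal length in pixels is half the picture's height over the tangent of half this angle, whatever the lens; pixels are square), "cx", "cy" (the principal point, pixels), "dist_coeffs" ([k1, k2, p1, p2, k3] as OpenCV has them; the pictures are not rectified), "world_from_camera" (4x4, takes a point from camera to world coordinates). Camera axes: x right, y up, looking along -z (the intrinsics and any distortion apply to the point x, -y, -z); pixel columns grow to the right and rows downward; lengths in mm; the calibration is good to about 2 mm. A picture is of the moment at which its call begins. There is no depth.
- sign_off(): hands the job in; it is judged then, once.
The state is a dict: "clock": time; "joint_pos": joint angles; "dq": joint speeds; "tau": joint torques, N m; "tool_pos": TCP position; "eef_rot": TCP orientation; "contact_force": force on the tool from outside, world axes, zero at the start; "torque": the same for the moment, N m; "finger_gap": finger opening in mm; "finger_force": force on a finger pad.
Only numpy, scipy, OpenCV 4.12 (cv2) and the standard library are available. Lean on these libraries where they do the work, as an engineer would, in place of code of your own. Each camera call takes 0.05 s, during which the arm holds its last target. There are 200 camera calls.

## Working session

There is one attempt and no reset: what is moved stays moved. The work goes in short steps, Python scripts to look and compute and a tool call to move; the robot and the scene stay as the last step left them, time stands still between calls to the robot, and variables do not carry over. Pictures are saved under pics/ and viewed, at most 10 in all, crops included, and the job is handed in when it is done.

Besides the shell and the picture viewer there is one more tool, called after "Emit:" by a JSON object that holds its "fn" and its "kwargs". move_arm: Moves the arm, as the interface text tells. Its arguments: {"type":"object","properties":{"delta_pos":{"type":"array"},"yaw":{"type":"array"},"claw":{"type":"array"},"grip_force":{"type":"number"}},"required":["delta_pos","yaw","claw"]}

```bash
mkdir -p pics; cat > h.py <<'E'
import numpy as np, cv2, pickle
from cell import get_state, get_image, sign_off
def snap(name,tag):
    im=get_image(name); pickle.dump(im,open(f'pics/{tag}.pkl','wb'))
    cv2.imwrite(f'pics/{tag}.png',im['pixels'][:,:,::-1]); return im
def load(tag): return pickle.load(open(f'pics/{tag}.pkl','rb'))
def K(im):
    f=im['pixels'].shape[0]/2/np.tan(np.radians(im['fov_y'])/2)
    return np.array([[f,0,im['cx']],[0,f,im['cy']],[0,0,1.]]),np.array(im['dist_coeffs'],float)
def px2w(im,pts,z):
    k,d=K(im); T=np.array(im['world_from_camera'])
    u=cv2.undistortPoints(np.array(pts,float).reshape(-1,1,2),k,d).reshape(-1,2)
    r=np.c_[u[:,0],-u[:,1],-np.ones(len(u))]@T[:3,:3].T
    o=T[:3,3]; s=(np.broadcast_to(z,len(u))-o[2])/r[:,2]
    return o+r*s[:,None]
def w2px(im,P):
    k,d=K(im); T=np.linalg.inv(np.array(im['world_from_camera']))
    c=np.array(P,float).reshape(-1,3)@T[:3,:3].T+T[:3,3]
    c=c*[1,-1,-1]
    return cv2.projectPoints(c,np.zeros(3),np.zeros(3),k,d)[0].reshape(-1,2)
def crop(tag,x0,y0,x1,y1,s,out):
    p=load(tag)['pixels'][y0:y1,x0:x1,::-1]
    cv2.imwrite(f'pics/{out}.png',cv2.resize(p,None,fx=s,fy=s,interpolation=cv2.INTER_CUBIC))
E
python3 - <<'E'
from h import *
s=get_state(); print(s['tool_pos'],s['eef_rot'],s['finger_gap'],s['clock'])
a=snap('scene','s0');b=snap('top','t0')
for i in(a,b): print(i['fov_y'],np.round(i['world_from_camera'],2).tolist(),i['dist_coeffs'])
cv2.imwrite('pics/both.png',cv2.resize(np.vstack([a['pixels'],b['pixels']])[:,:,::-1],None,fx=.78,fy=.78))
E
```

```text
[ 215.98704341 -639.33904592  249.55217495] [-3.09889731e+00 -5.09258239e-01  2.12976924e-04] 85.32927438240121 0.0
47.75640942479683 [[0.3, -0.81, 0.5, 1070.39], [0.95, 0.25, -0.17, -188.89], [0.01, 0.52, 0.85, 1006.53], [0.0, 0.0, 0.0, 1.0]] [-0.11531548  0.          0.          0.          0.        ]
48.61354693716129 [[0.0, 1.0, -0.08, 454.99], [-1.0, -0.0, -0.02, -6.89], [-0.02, 0.08, 1.0, 1126.73], [0.0, 0.0, 0.0, 1.0]] [-0.14735411  0.          0.          0.          0.        ]
```

View pics/s0.png

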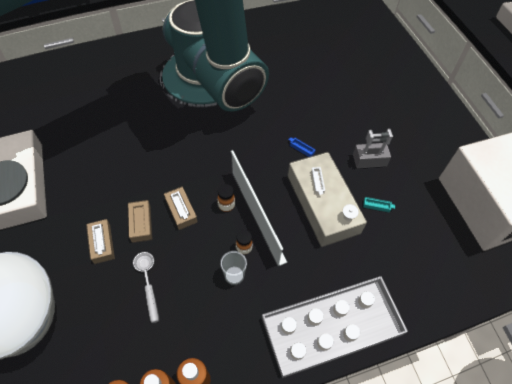

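View pics/t0.png

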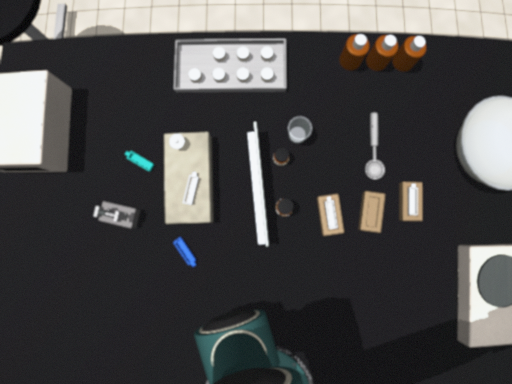

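The candidates for the boat in the top view are white on the brick (191,188), blue (185,252), turquoise (139,160), and white in cradles (331,212) and (412,202). I choose the white one on the brick. The tongs are at (118,214), the shield runs (254,130)-(263,243), and the empty cradle is the middle one at (372,212).

```bash
python3 - <<'E'
from h import *
crop('t0',85,125,220,240,5,'c1'); crop('t0',235,115,430,250,4,'c2'); crop('s0',280,120,405,245,4.8,'c3')
E
```

```text
(no output)
```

View pics/c1.png

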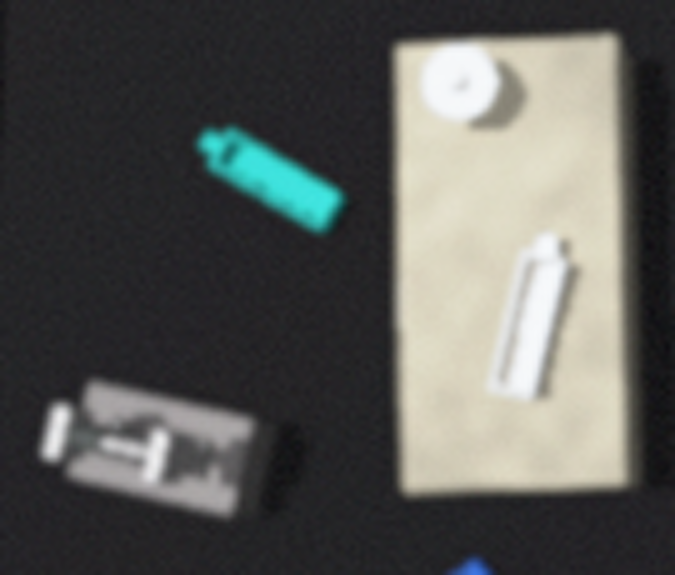

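View pics/c2.png

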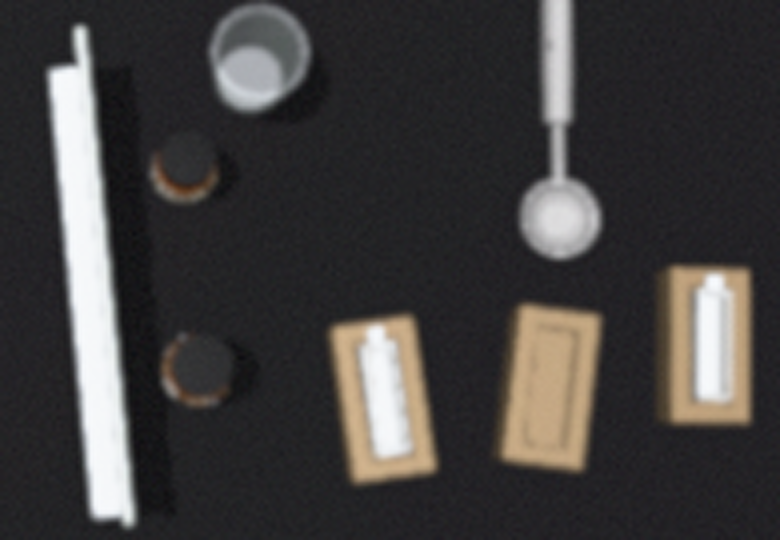

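View pics/c3.png

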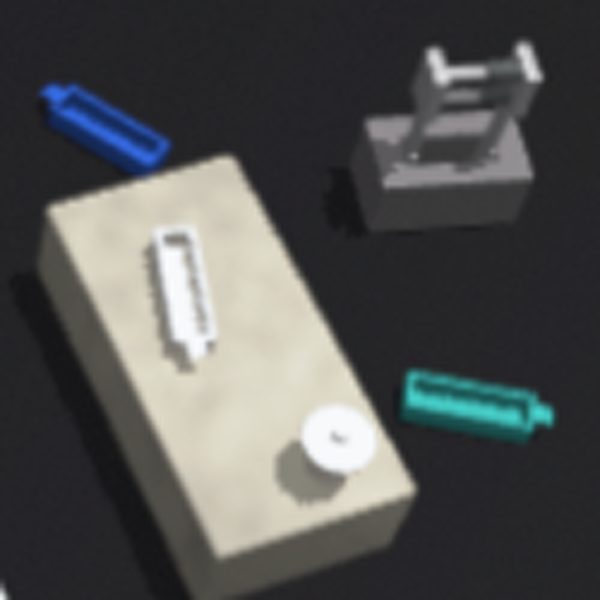

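The boat is an open white trough on the brick with its tab towards +x. The tongs' two pads show at c1 (55,432) and (157,455), and the recess is empty at c2 (553,388).

```bash
cat > m.py <<'E'
from h import *
def u(p,x0,y0,s): return (np.array(p,float)+.5)/s-.5+[x0,y0]
E
python3 - <<'E'
from m import *
from scipy.spatial.transform import Rotation as R
t=load('t0'); s=load('s0')
np.set_printoptions(precision=1,suppress=True)
def ang(v): return np.degrees(np.arctan2(v[1],v[0]))
def quad(name,p,z,c): # far-left, far-right, near-right, near-left
    P=px2w(t,u(p,*c),z); print(name,P[:,:2].tolist(),'ctr',P.mean(0),'axis',ang(P[0]+P[1]-P[2]-P[3]),'len',np.linalg.norm(P[0]+P[1]-P[2]-P[3])/2,np.linalg.norm(P[0]+P[3]-P[1]-P[2])/2)
c1=(85,125,5);c2=(235,115,4);c3=(280,120,4.8)
quad('stand',[(92,380),(258,418),(232,518),(67,478)],45,c1)
P=px2w(t,u([(55,432),(157,455)],*c1),123);print('pads',P,P.mean(0),ang(P[0]-P[1]))
P=px2w(s,u([(435,62),(529,60)],*c3),123);print('pads scene',P,P.mean(0),ang(P[1]-P[0]))
quad('boat',[(520,254),(573,264),(537,398),(488,390)],81,c1)
P=px2w(s,u([(154,230),(194,226),(214,344),(176,353)],*c3),81);print('boat scene',P,P.mean(0))
quad('cradle',[(520,303),(603,313),(585,472),(502,460)],30,c2)
quad('recess',[(540,325),(580,328),(565,452),(527,446)],30,c2)
P=px2w(t,u([(82,27),(130,525)],*c2),103);print('shield',P)
print(R.from_rotvec(get_state()['eef_rot']).as_matrix())
E
```

```text
stand [[518.2521916104286, 409.48433504334236], [498.70360686102094, 319.2853184083592], [446.90794735655976, 332.2162587935964], [466.9140976571219, 421.9315502429755]] ctr [482.7 370.7  45. ] axis -13.824138527269206 len 53.1051360114479 92.10555808194765
pads [[488.3 397.7 123. ]
 [477.5 345.7 123. ]] [482.9 371.7 123. ] 78.21908745747831
pads scene [[473.6 345.3 123. ]
 [487.5 397.3 123. ]] [480.5 371.3 123. ] 75.03920562480526
boat [[579.3568121956395, 176.61474248723817], [574.2723538594391, 149.91883625868587], [507.5340352082194, 167.14042213387745], [511.47534470897807, 191.74694252105462]] ctr [543.2 171.4  81. ] axis -13.513856320335389 len 69.22653805162948 26.045169713926757
boat scene [[507.1 168.9  81. ]
 [511.1 190.8  81. ]
 [584.3 171.8  81. ]
 [583.5 150.5  81. ]] [546.5 170.5  81. ]
cradle [[545.9345084912043, -273.4799364396829], [539.3773868337425, -328.52087591338034], [435.9913109385533, -314.64382791544443], [444.10015325192626, -260.02443625440816]] ctr [ 491.4 -294.2   30. ] axis -7.5863654977343025 len 103.51629526939726 55.31834850158961
recess [[531.5692369948796, -286.4333718609481], [529.5824667387327, -312.95597272079215], [449.0276775640034, -301.5803782827641], [453.0547686319298, -276.5632521606062]] ctr [ 490.8 -294.4   30. ] axis -7.607553266505563 len 80.24090145125149 25.944700737359067
shield [[710.2  10.5 103. ]
 [406.5 -18.5 103. ]]
[[ 0.9  0.3 -0. ]
 [ 0.3 -0.9  0. ]
 [ 0.  -0.  -1. ]]
```

Emit:
{"fn": "move_arm", "kwargs": {"delta_pos": [[0,0,0],[0,0,0],[0,0,0],[0,0,0]], "yaw": [0.141,0.141,0.141,0.142], "claw": [1,1,1,1]}}

```text
clock: 0.5
tool_pos: [216.0, -639.4, 249.9]
eef_rot: [-3.117, 0.384, 0.0]
contact_force: [-0.4, -0.3, -1.1]
finger_gap: 85.1
finger_force: 0.0
```

Emit:
{"fn": "move_arm", "kwargs": {"delta_pos": [[1.74,-4.62,0],[1.74,-4.62,0],[1.74,-4.62,0],[1.74,-4.62,0],[1.74,-4.62,0],[1.74,-4.62,0],[1.74,-4.62,0],[1.74,-4.62,0],[1.74,-4.62,0],[1.74,-4.62,0],[1.74,-4.62,0],[1.74,-4.62,0]], "yaw": [0,0,0,0,0,0,0,0,0,0,0,0], "claw": [1,1,1,1,1,1,1,1,1,1,1,1]}}

```text
clock: 1.7
tool_pos: [551.0, -148.4, 250.2]
eef_rot: [3.119, -0.375, 0.0]
contact_force: [0.4, -0.2, 0.3]
finger_gap: 85.3
finger_force: 0.0
```

Emit:
{"fn": "move_arm", "kwargs": {"delta_pos": [[-1.72,-4.45,0],[-1.72,-4.45,0],[-1.72,-4.45,0],[-1.72,-4.45,0],[-1.72,-4.45,0],[-1.72,-4.45,0],[-1.72,-4.45,0],[-1.72,-4.45,0],[-1.72,-4.45,0],[-1.72,-4.45,0],[-1.72,-4.45,0],[0,0,0]], "yaw": [0,0,0,0,0,0,0,0,0,0,0,0], "claw": [1,1,1,1,1,1,1,1,1,1,1,1]}}

```text
clock: 2.9
tool_pos: [480.9, 374.3, 249.3]
eef_rot: [3.12, -0.369, -0.002]
contact_force: [0.2, -0.2, 0.2]
finger_gap: 85.5
finger_force: 0.0
```

Emit:
{"fn": "move_arm", "kwargs": {"delta_pos": [[0.17,0.27,3],[0,0,3],[0,0,3],[0,0,2],[0,0,1.5],[0,0,1.0],[0,0,0.9],[0,0,0]], "yaw": [0,0,0,0,0,0,0,0], "claw": [1,1,1,1,1,1,1,1]}}

```text
clock: 3.7
tool_pos: [483.3, 366.8, 105.6]
eef_rot: [3.119, -0.375, -0.001]
contact_force: [-0.3, 0.4, 0.2]
finger_gap: 85.3
finger_force: 0.0
```

```bash
python3 - <<'E'
from m import *
s=get_state(); print(s['tool_pos'],s['contact_force'])
snap('scene','s1');crop('s1',310,60,440,180,4.5,'c4')
E
```

```text
[483.28865191 366.80446853 105.58898399] [-0.29423635  0.37882979  0.17520564]
```

View pics/c4.png

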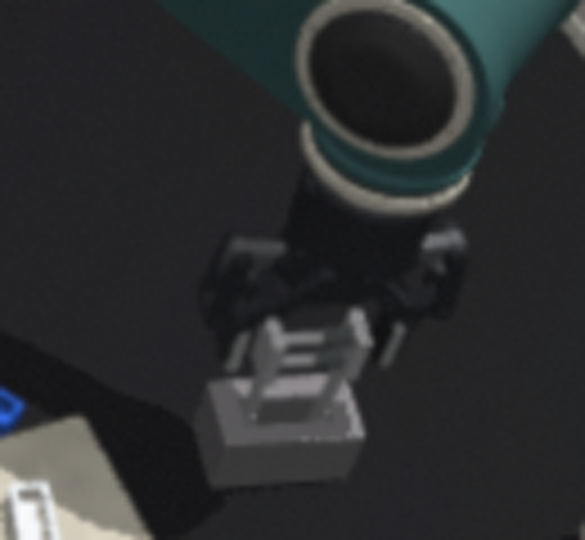

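```bash
python3 - <<'E'
from m import *
s=load('s1');np.set_printoptions(precision=1,suppress=True)
P=px2w(s,u([(236,364),(390,364)],310,60,4.5),[96,96]);print('tips',P,P.mean(0))
P=px2w(s,u([(268,330),(358,325)],310,60,4.5),123);print('pads',P,P.mean(0))
E
```

```text
tips [[474.1 327.5  96. ]
 [501.3 418.7  96. ]] [487.7 373.1  96. ]
pads [[474.1 341.8 123. ]
 [486.1 396.1 123. ]] [480.1 369.  123. ]
```

Emit:
{"fn": "move_arm", "kwargs": {"delta_pos": [[-0.15,-0.1,0],[0,0,0],[0,0,0],[0,0,0],[0,0,0],[0,0,0],[0,0,0],[0,0,0],[0,0,0],[0,0,0]], "yaw": [0,0,0,0,0,0,0,0,0,0], "claw": [0.75,0.72,0.7,0.68,0.66,0.64,0.62,0.61,0.61,0.61], "grip_force": 40}}

```text
clock: 4.75
tool_pos: [482.6, 368.5, 107.5]
eef_rot: [-3.118, 0.375, -0.002]
contact_force: [-1.0, -0.3, 11.2]
finger_gap: 52.6
finger_force: 8.9
```

Emit:
{"fn": "move_arm", "kwargs": {"delta_pos": [[0,0,-0.3],[0,0,-0.5],[0,0,-0.8],[0,0,-1],[0,0,-1],[0,0,-1.4],[0,0,-2],[0,0,-2],[0,0,-2],[0,0,-1],[0,0,0],[0,0,0]], "yaw": [0,0,0,0,0,0,0,0,0,0,0,0], "claw": [0.61,0.61,0.61,0.61,0.61,0.61,0.61,0.61,0.61,0.61,0.61,0.61]}}

```text
clock: 5.95
tool_pos: [482.1, 368.2, 225.7]
eef_rot: [3.119, -0.375, -0.001]
contact_force: [-0.4, 0.2, -1.3]
finger_gap: 52.4
finger_force: 5.5
```

```bash
python3 - <<'E'
from m import *
snap('scene','s2');snap('top','t2');a=load('s2')['pixels'][0:190,270:460,::-1];b=load('t2')['pixels'][100:290,60:220,::-1]
cv2.imwrite('pics/c5.png',cv2.resize(np.hstack([a,b]),None,fx=2.25,fy=2.25,interpolation=2))
E
```

```text
(no output)
```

View pics/c5.png

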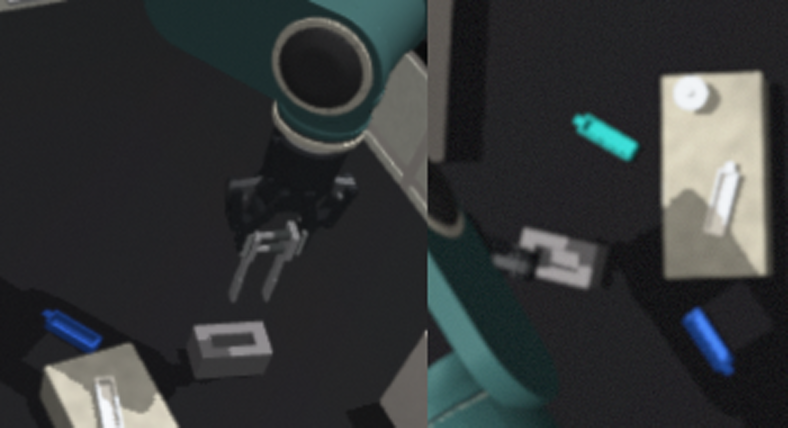

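The tongs are out of the stand and held straight. The tips are at c5 (235,298) and (268,298), and the pocket is empty.

```bash
python3 - <<'E'
from m import *
s=load('s2');np.set_printoptions(precision=1,suppress=True)
P=px2w(s,u([(235,299),(268,298)],270,0,2.25),128);print('tips',P,P.mean(0))
print(get_state()['tool_pos'])
E
```

```text
tips [[480.3 352.3 128. ]
 [490.2 391.3 128. ]] [485.2 371.8 128. ]
[481.9 368.2 225.1]
```

Emit:
{"fn": "move_arm", "kwargs": {"delta_pos": [[0.7,1.1,0],[1.3,2.2,0],[1.5,2.6,0],[1.8,3.0,0],[1.8,3.0,0],[1.6,2.7,0.5],[1.3,2.1,1],[0.67,1.08,1],[0,0,0.7],[0,0,0],[0,0,0]], "yaw": [0,0,0,0,0,0,0,0,0,0,0], "claw": [0.61,0.61,0.61,0.61,0.61,0.61,0.61,0.61,0.61,0.61,0.61]}}

```text
clock: 7.15
tool_pos: [543.5, 171.1, 194.3]
eef_rot: [-3.119, 0.374, 0.001]
contact_force: [-0.4, 0.3, -1.2]
finger_gap: 52.4
finger_force: 5.5
```

```bash
python3 - <<'E'
from m import *
snap('scene','s3');crop('s3',255,110,375,225,5,'c6')
E
```

```text
(no output)
```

View pics/c6.png

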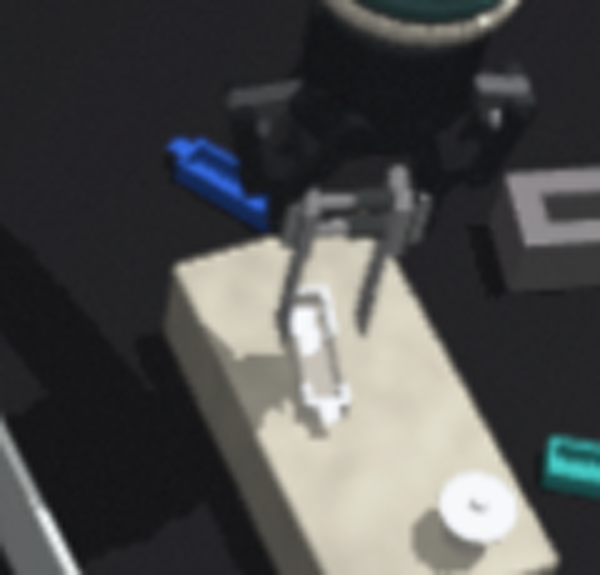

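```bash
python3 - <<'E'
from m import *
s=load('s3');np.set_printoptions(precision=1,suppress=True)
P=px2w(s,u([(284,332),(363,332)],255,110,5),96.8);print('tips',P,P.mean(0))
P=px2w(s,u([(291,294),(328,287),(348,390),(310,400)],255,110,5),81);print('boat',P,P.mean(0))
Q=w2px(s,[[543.5+2,171,97],[543.5,171,81]]);print((Q-[255,110])*5)
E
```

```text
tips [[540.8 152.2  96.8]
 [552.8 190.8  96.8]] [546.8 171.5  96.8]
boat [[510.6 170.6  81. ]
 [512.2 190.9  81. ]
 [574.2 176.1  81. ]
 [574.  155.3  81. ]] [542.7 173.2  81. ]
[[319.7 328. ]
 [313.7 342.2]]
```

Emit:
{"fn": "move_arm", "kwargs": {"delta_pos": [[-0.2,0,0.5],[0,0,0.6],[0,0,0.6],[0,0,0.5],[0,0,0.4],[0,0,0.1],[0,0,0],[0,0,0]], "yaw": [0,0,0,0,0,0,0,0], "claw": [0.61,0.61,0.61,0.61,0.61,0.61,0.61,0.61]}}

```text
clock: 8.0
tool_pos: [541.9, 170.8, 167.5]
eef_rot: [-3.119, 0.375, -0.0]
contact_force: [-0.0, 0.7, -1.9]
finger_gap: 52.3
finger_force: 5.5
```

Emit:
{"fn": "move_arm", "kwargs": {"delta_pos": [[0,0,0],[0,0,0],[0,0,0],[0,0,0],[0,0,0],[0,0,0],[0,0,0],[0,0,0],[0,0,0],[0,0,0],[0,0,0],[0,0,0]], "yaw": [0,0,0,0,0,0,0,0,0,0,0,0], "claw": [0.59,0.57,0.55,0.53,0.51,0.49,0.47,0.45,0.43,0.41,0.4,0.4], "grip_force": 40}}

```text
clock: 9.2
tool_pos: [541.9, 170.8, 167.5]
eef_rot: [-3.119, 0.375, -0.001]
contact_force: [0.1, 0.0, 2.8]
finger_gap: 36.8
finger_force: 40.3
```

Emit:
{"fn": "move_arm", "kwargs": {"delta_pos": [[0,0,0],[0,0,0],[0,0,-0.1],[0,0,-0.2],[0,0,-0.4],[0,0,-0.6],[0,0,-1],[0,0,-1],[0,0,-1],[0,0,-0.6],[0,0,0],[0,0,0]], "yaw": [0,0,0,0,0,0,0,0,0,0,0,0], "claw": [0.35,0.3,0.3,0.3,0.3,0.3,0.3,0.3,0.3,0.3,0.3,0.3]}}

```text
clock: 10.4
tool_pos: [541.8, 170.8, 216.2]
eef_rot: [3.119, -0.375, -0.0]
contact_force: [-0.6, -0.1, -2.8]
finger_gap: 36.6
finger_force: 40.1
```

```bash
python3 - <<'E'
from m import *
snap('scene','s4');crop('s4',265,80,365,205,4.8,'c7')
E
```

```text
(no output)
```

View pics/c7.png

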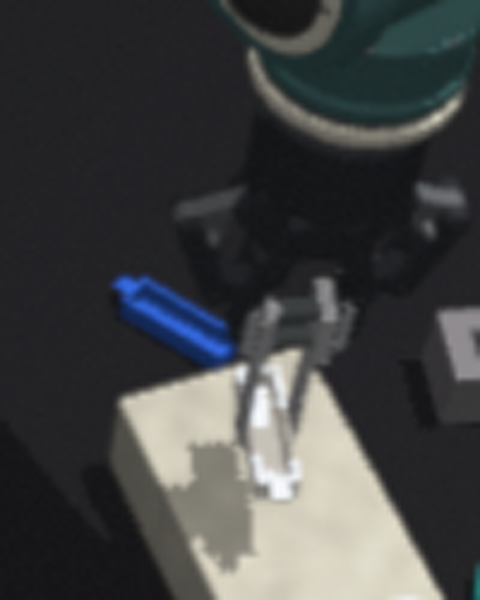

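The boat hangs in the tongs: its shadow at (215,505) has separated from it. I'll raise it, turn it and cross the shield.

Emit:
{"fn": "move_arm", "kwargs": {"delta_pos": [[0,0,-0.5],[0,0,-1],[0,0,-1],[0,0,-0.7],[0,0,-0.3],[0,0,0]], "yaw": [0,-0.03,-0.04,-0.03,-0.006,0], "claw": [0.3,0.3,0.3,0.3,0.3,0.3]}}

```text
clock: 11.05
tool_pos: [541.9, 170.8, 251.6]
eef_rot: [-3.134, 0.21, -0.001]
contact_force: [-0.1, 0.9, -1.4]
finger_gap: 36.5
finger_force: 40.1
```

Emit:
{"fn": "move_arm", "kwargs": {"delta_pos": [[0.09,1,0],[0.09,2,0],[0.09,3,0],[0.09,4,0],[0.09,4.2,0],[0.09,4.2,0],[0.09,4.2,0],[0.09,4.2,0],[0.09,4.2,0],[0.09,4.2,0],[0.09,3.5,0],[0.06,3,0]], "yaw": [0,0,0,0,0,0,0,0,0,0,0,0], "claw": [0.3,0.3,0.3,0.3,0.3,0.3,0.3,0.3,0.3,0.3,0.3,0.3]}}

```text
clock: 12.25
tool_pos: [495.7, -246.2, 250.8]
eef_rot: [-3.134, 0.212, 0.001]
contact_force: [-0.7, 0.4, -0.9]
finger_gap: 36.5
finger_force: 40.2
```

Emit:
{"fn": "move_arm", "kwargs": {"delta_pos": [[0,2.3,0],[0,1.5,0],[0,1,0],[0,0.3,0],[0,0,1],[0,0,2],[0,0,2],[0,0,2],[0,0,1.5],[0,0,0.5],[0,0,0],[0,0,0]], "yaw": [0,0,0,0,0,0,0,0,0,0,0,0], "claw": [0.3,0.3,0.3,0.3,0.3,0.3,0.3,0.3,0.3,0.3,0.3,0.3]}}

```text
clock: 13.45
tool_pos: [490.4, -294.5, 162.2]
eef_rot: [3.134, -0.209, 0.001]
contact_force: [-0.3, 0.0, -0.6]
finger_gap: 36.6
finger_force: 40.3
```

Emit:
{"fn": "move_arm", "kwargs": {"delta_pos": [[0,0,0.5],[0,0,0.5],[0,0,0.4],[0,0,0],[0,0,0]], "yaw": [0,0,0,0,0], "claw": [0.3,0.3,0.3,0.3,0.3]}}

```text
clock: 13.95
tool_pos: [490.0, -294.5, 147.2]
eef_rot: [-3.135, 0.209, 0.0]
contact_force: [-0.4, 0.5, -2.2]
finger_gap: 36.4
finger_force: 40.3
```

```bash
python3 - <<'E'
from m import *
s=snap('scene','s5');t=snap('top','t5')
a=s['pixels'][165:265,90:155,::-1];b=t['pixels'][165:265,335:400,::-1]
cv2.imwrite('pics/c8.png',cv2.resize(np.hstack([a,b]),None,fx=6,fy=6,interpolation=2))
print(get_state()['tool_pos'],get_state()['contact_force'])
E
```

```text
[ 490.09655252 -294.51175793  147.49295346] [-0.47768173  0.46722707 -1.12763722]
```

View pics/c8.png

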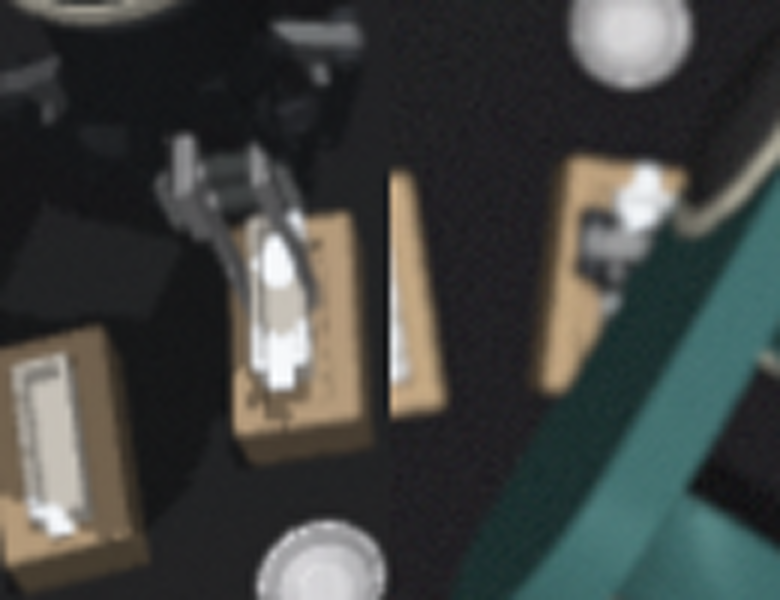

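```bash
python3 - <<'E'
from m import *
from scipy.spatial.transform import Rotation as R
np.set_printoptions(precision=1,suppress=True)
s,t=load('s5'),load('t5'); th=np.radians(-7.6); ax=np.array([[np.cos(th),np.sin(th)],[-np.sin(th),np.cos(th)]])
def loc(im,p,z,c,o): return (px2w(im,u(p,*c),z)[:,:2]-o)@ax.T
S=(90,165,6);T=(335-65,165,6)
for n,im,c,dg,pts in(('scene',s,S,[(233,432),(352,210),(365,418)],[(281,390),(249,345),(311,345),(302,212)]),
                ('top',t,T,[(688,172),(537,388),(570,157)],[(648,164),(628,180),(668,185),(617,200)])):
    P=px2w(im,u(dg,*c),30)[:,:2]; o=P[:2].mean(0); print(n,'cradle',o, 'corners',loc(im,dg,30,c,o)); print(' boat pts',loc(im,pts,60.8,c,o))
# profiles: brightness along rows in scene crop across the boat, saturation
g=s['pixels'].astype(int)
for r in range(214,234,1): print(r,g[r,126:148].min(-1))
g=t['pixels'].astype(int); print('top')
for r in range(190,204): print(r,g[r,368:388].min(-1))
E
```

```text
scene cradle [ 489.3 -293.6] corners [[ 49.8 -27.8]
 [-49.8  27.8]
 [ 52.5  27.5]]
 boat pts [[ 50.1  -1. ]
 [ 27.1 -13.3]
 [ 31.4  12.2]
 [-33.2  11.4]]
top cradle [ 491.7 -291.4] corners [[ 50.8 -27.6]
 [-50.8  27.6]
 [ 50.4  24.9]]
 boat pts [[ 48.3  -1.6]
 [ 40.5   6.2]
 [ 40.6 -11.1]
 [ 31.5  10. ]]
214 [ 21  28  53  78  83 101 166 136 164 182 184 184 184 181 157  96  90 102
 109 122 123 121]
215 [ 22  28  52  77  83 105 167 136 163 182 184 183 184 182 159  99  94 103
 108 121 123 121]
216 [ 22  27  50  75  81 107 167 135 164 182 184 184 184 182 160 105 104 110
 112 122 123 122]
217 [ 22  26  47  75  80 106 167 137 163 182 184 184 184 184 168 118 115 115
 113 121 123 121]
218 [ 22  26  44  75  80 105 172 144 158 181 184 184 186 202 208 140 120 113
 108 121 124 122]
219 [ 22  25  43  75  79 112 196 169 156 186 185 186 192 218 227 156 116 110
 105 121 123 122]
220 [ 22  25  43  74  81 119 214 187 176 223 199 206 224 224 229 157 109 114
 111 122 124 122]
221 [ 23  25  43  75  79 119 217 199 206 240 234 236 241 236 232 171 114 118
 118 122 123 122]
222 [ 23  25  45  74  80 118 218 2
[... 1585 characters left out ...]
 32]
196 [122 118 114 120 140 171 201 225 235 238 234 222 177 145 119  79  49  33
  26  31]
197 [118 117 115 123 150 196 222 228 229 230 226 219 202 172 130  78  45  33
  27  31]
198 [113 108 114 121 156 202 223 225 223 221 218 211 204 181 131  82  53  34
  37  49]
199 [ 90  91  96 110 148 199 228 234 235 232 223 199 178 150 114  86  68  59
  55  71]
200 [ 69  75  74  88 127 178 223 238 241 239 226 187 143 109  95  89  84  76
  82  98]
201 [ 66  69  65  66  96 149 203 233 238 232 210 161 107  76  78  92  93  95
 104 112]
202 [ 83  95  80  76  98 140 187 219 218 194 162 115  69  51  70  86  96 101
 105 107]
203 [114 123 113 109 125 146 172 183 165 136 105  71  41  36  57  78  88  93
  97  86]
```

Emit:
{"fn": "move_arm", "kwargs": {"delta_pos": [[-0.07,-0.04,0.1],[-0.06,-0.04,0.2],[0,0,0.15],[0,0,0],[0,0,0],[0,0,0],[0,0,0],[0,0,0]], "yaw": [0,0,0,0,0,0,0,0], "claw": [0.3,0.3,0.3,0.3,0.3,0.3,0.3,0.3]}}

```text
clock: 14.85
tool_pos: [488.9, -293.5, 142.9]
eef_rot: [3.135, -0.209, 0.0]
contact_force: [0.3, -0.9, -1.7]
finger_gap: 36.5
finger_force: 40.3
```

```bash
python3 - <<'E'
from m import *
np.set_printoptions(precision=1,suppress=True)
t0=load('s0')['pixels'].astype(int);s=snap('scene','s6');print(get_state()['tool_pos'])
# fit: white mask of boat vs projected prism model (front part), search x,y,z offsets
g=s['pixels'].astype(int).min(-1)
print(g[222:234,126:146])
th=np.radians(-7.6);A=np.array([[np.cos(th),-np.sin(th)],[np.sin(th),np.cos(th)]])
o=px2w(s,u([(233,432),(352,210)],90,165,6),30)[:,:2].mean(0)
for z in(54,56,58):
  L=np.array([[47,0],[36,11],[36,-11],[-36,11]]);P=np.c_[L@A.T+o,np.full(4,z)];print(z,w2px(s,P))
L=np.array([[36,11],[36,-11]]);print('underside',w2px(s,np.c_[L@A.T+o,[40,40]]))
E
```

```text
[ 488.9 -293.5  142.8]
[[ 22  25  43  75  78  83 142 234 190 227 244 245 245 242 237 228 147 121
  120 123]
 [ 23  25  43  75  77  83 140 235 191 228 245 246 245 241 229 227 147 118
  113 121]
 [ 22  24  43  74  78  82 139 236 203 230 245 246 245 241 232 228 156 120
  112 120]
 [ 23  26  43  78  81  85 138 237 229 238 245 246 244 234 214 200 144 120
  118 119]
 [ 22  25  45 101 107 106 124 219 214 221 244 246 244 228 160 141 122 117
  118 118]
 [ 22  23  46 114 121 117 100 150 149 182 243 246 245 232 141 117 116 114
  110 117]
 [ 21  21  47 116 123 119  90  96 120 172 242 244 243 229 131 102 108 116
  111 116]
 [ 22  22  47 115 123 122 106  82  97 151 230 221 206 182 104  86  99 120
  117 115]
 [ 23  21  46 114 122 123 115  79  71 108 162 134 113  99  82  82  97 120
  118 114]
 [ 22  23  47 116 123 122 102  80  66  80  91  84  81  84  90  94 103 117
  118 119]
 [ 23  22  47 114 123 122 111 104  87  79  77  79  86 107 112 114 116 120
  121 123]
 [ 29  30  47 113 123 122 122 119 108  83  77  79  92 118 122 122 123 123
  123 122]]
54 [[137.3 229.6]
 [141.6 225.1]
 [132.7 226.4]
 [140.2 200.3]]
56 [[137.2 229.3]
 [141.4 224.7]
 [132.6 226. ]
 [140.1 200. ]]
58 [[137.  228.9]
 [141.2 224.3]
 [132.4 225.6]
 [139.9 199.6]]
underside [[142.7 227.6]
 [134.  228.9]]
```

```bash
python3 -c "
from cell import *
s=get_state();print(s['dq'],s['finger_gap'],s['tool_pos']);print(sign_off())"
```

```text
[-0.00162961 -0.00257778  0.00292944  0.00099288 -0.00072064 -0.00122398] 36.725840569022694 [ 488.86981458 -293.51071653  142.83870131]
the job is handed in; nothing more can be done
None
```

I handed the job in at about 15 s with the boat held still in the tongs, about 10 mm above the empty cradle's rim. It is centred and lined up to within a millimetre or two, and level to within about 2°, as far as the scene camera shows; nothing else was touched that I could see.

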